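# Right the toppled reagent bottle and hold the test card flush on the tilted card reader

## Task

The reagent bottle has toppled on to the column test card: stand the bottle upright on the bench, off the card, and let go of it. Then pick up the card and hold it on the card reader's sloped reading plate, foil end uppermost, centred, its foot resting on the plate's ledge and its back flush with the plate, pressing gently so that the sprung plate goes in more than half of its travel, and finish while still holding the card pressed there. Leave the timer, tape roll and code reader where they are.

Things in the scene. Friction and masses are not known exactly. Their poses are not given: they have to be found in the camera images.
- bottle: amber square reagent bottle, black cap. Body 38 x 38 x 50 mm high, cap 25 mm wide, 78 mm high in all; 80 g, centre of mass 27 mm up, so with its base edge on the bench it settles upright from up to 25 deg. Origin: centre of the base; z axis: base to cap. Lies on a flat side on the card, cap away from the robot +-45 deg. The bench left (+y) of the card is free for 0.18 m, as is 0.05 m beyond
- card: white test card, 70 mm long (x), 54 wide (y, grip across it), 7 thick (z), 30 g, lying flat on its back on the bench under the bottle; four clear tubes on its front. Origin: centre of the back; z: out of the front (up at the start); x: from the foot (round tube ends) to the foil-sealed end, which starts away from the robot within 25 deg
- card_foot (a point): middle of the card's foot edge, on its back face (card frame x = -35 mm, z = 0); axes as the card's
- seat (a point): on the reader's sloped plate, where the middle of the card's foot edge belongs: on the face, at the ledge, midway across. z: outward normal (up, towards the robot); x: up the slope; y: left across it. From here the face runs 70 mm upslope; it is 44 mm wide and 13 mm proud of the head. The ledge at its lower end, 40 mm wide, stands 5 mm out of the face
- head (a joint): tilt of the reader's head about a level axis, rad: 0 to 0.32; the plate slopes 0.45 rad from level at 0 and 0.45 + value in general. Clamped stiff: gentle pressing does not move it
- plate (a joint): travel of the sprung reading plate into the head along its normal, m: 0 released, 0.006 fully in. The spring pushes back with 2.4 N at first and 6 N at the end of the travel; the reader reads while the travel is over 3 mm, and 4 to 5 mm is a good hold
- reader: card reader, white: fixed foot 150 x 176 mm with two cheeks carrying a tilting head 128 x 132 mm, 34 mm thick, on trunnions 90 mm above the bench. Origin: centre of the underside; the sloped plate faces -x of this frame (roughly the robot)
- bench_timer: small white bench timer, 82 x 58 x 22 mm, bystander; origin: centre of the underside
- tape_roll: roll of masking tape lying flat, 104 mm in diameter, 25 mm high, bystander; origin: centre of the underside
- code_reader: hand barcode reader lying on its side, 178 x 65 x 40 mm, bystander; origin: centre of the underside
Things that resemble listed ones, but are neither listed nor needed, are in the scene too. There is more than one size of the card; the job needs the middle-sized.

How it is judged:
By the outcome, as a careful person would: the job done as asked, in the order asked, and still so for the second after the job is handed in, while the arm keeps its last pose, push and grip.
It also fails if it takes over 61 s, if anything falls off the work surface, if the arm or the gripper's body presses on something with over 40 N, if the wrist force passes 120 N, or if a joint passes its speed limit or range.

## Robot

A 7-joint arm with a two-finger parallel gripper is mounted at the origin on a cart in front of the work surface, level with it; the furniture and walls round the work are solid. World frame = base frame: x ahead of the robot, y to its left, z up, the work surface at z = 0. Lengths are in m, angles in rad, forces in N, time in s.
With the tool pointing down it reaches from about 0.425 to 0.925 m from the base axis. Payload 6.8 kg.
Tool frame: the origin (TCP) lies on the front face of the gripper's body, between the roots of the fingers; the fingertips stand 73 mm ahead of it and the grasp point (between the pads) lies 54 mm ahead of it (env.nose_length is the distance from the TCP to the fingertips, in m); z points along the fingers, y is the direction in which the jaws open and shut (so a half turn about z gives the same grasp; the last joint's range is limited). The gripper opens to 85 mm and grips with 20 to 120 N. Pads are 22 mm wide; open, the fingers measure 114 mm over their backs; the gripper's body (76 mm by 85 mm) begins 54 mm behind the grasp point. The pads swing forward as they close: fully open they stand 13 mm farther back than shut.
Start: joints at [1.193, 0.477, 0.022, 1.555, -0.011, 1.109, -0.083], TCP at [0.18, -0.651, 0.304] pointing down, gripper open.
Joint ranges: [-2.96, 2.96], [-0.34, 2.1], [-1.41, 1.46], [0.24, 2.44], [-1.37, 4.51], [0.17, 1.92], [-2.96, 2.96]. Speed limits (rad/s): [2.39, 2.39, 3.14, 3.14, 3.14, 3.14, 3.14].

## Interface

Orientations are given as a unit quaternion [w, x, y, z].
In Python, from cell import env, kin, camera, calibration, job gives the robot as it stands. The module is installed in compiled form; this text tells all that it offers. Calls block until the motion is done:
- env.reach(position, orientation): joint-space move of the TCP to a pose.
- env.movel(position, velocity=0.15, rot=None, stop_force=None): straight line of the TCP; rot=None keeps the orientation; velocity is the mean speed in m/s. With stop_force (N) it stops when the force on the tool has changed by that much, and returns True; else False.
- env.goto_joints(angles): joint-space move.
- env.grip(opening, f_grip=None): finger opening in m; f_grip is the grip in N (None keeps the last); returns when the fingers have stopped.
- env.dwell(seconds).
- kin.inverse_kinematics(position, orientation): joint angles nearest the present ones, or None.
- env.get_state(): the state.
- camera(name): name is "scene" or "top"; returns (picture, depth): 480x640x3 uint8, blue, green, red; 480x640 float32, m along the optical axis (not along the pixel's ray), 0 where there is no reading.
- calibration(name): a dict with "fx", "fy", "cx", "cy" (pixels), "rvec" (rotation vector, rad) and "tvec" (3), from world to camera coordinates, as OpenCV has them. Camera axes: x right, y down, z forward; pixel columns grow to the right and rows downward; lengths in m; the calibration is good to about 2 mm. A picture is of the moment at which its call begins. calibration takes no time and is no camera call.
A pose or a line that the arm cannot do raises env.PlanningError and nothing moves.
- job.job_done(): hands the job in, once; it reports no verdict.
The state is a dict: "time": time; "qpos": joint angles; "joint_velocities": joint speeds; "joint_torque": joint torques, N m; "tcp_pos": TCP position; "orientation": TCP orientation; "force": force on the tool from outside, world axes, zero at the start; "torque": the same for the moment, N m; "opening": finger opening in m.
Only numpy, scipy, OpenCV 4.12 (cv2) and the standard library are available. Lean on these libraries where they do the work, as an engineer would, in place of code of your own. Each camera call takes 0.05 s, during which the arm holds its last target.

## Working session

There is one attempt and no reset: what is moved stays moved. The work goes in short steps, each a Python script; the robot and the scene stay as the last script left them, time stands still between calls to the robot, and variables do not carry over. Pictures are saved under pics/ and viewed, and the job is handed in when it is done.

```bash
ls; mkdir -p pics; python3 - <<'E'
from cell import env, kin, camera, calibration, job
import cv2,numpy as np
for n in("scene","top"):
    p,d=camera(n); cv2.imwrite(f"pics/{n}0.png",p); np.savez(f"{n}0.npz",p=p,d=d)
    c=calibration(n); R=cv2.Rodrigues(np.array(c["rvec"]))[0]
    print(n,c["fx"],c["cx"],c["cy"],-R.T@np.array(c["tvec"]).ravel(),R[2])
s=env.get_state();print(s["time"],s["orientation"],s["opening"],env.nose_length)
E
```

```text
pics
scene 541.9576500599995 315.57852511528404 243.02279295972346 [0.15788487 0.46473134 0.74433948] [ 0.42569426 -0.62083436 -0.65829255]
top 442.03338682947003 314.20194696769505 228.6118969881349 [ 0.43736418 -0.12618022  0.99861404] [ 0.14211486 -0.00212266 -0.9898479 ]
0.1 [-7.53607558e-04  9.90913914e-01  1.34495396e-01 -1.88785075e-04] 0.08542347767908995 0.0726
```

View pics/scene0.png

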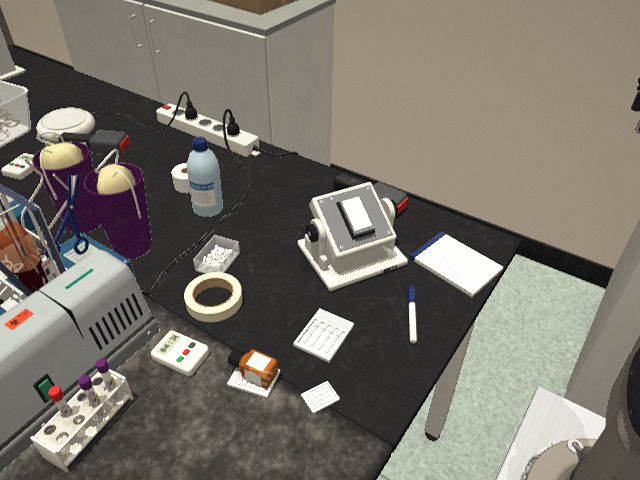

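View pics/top0.png

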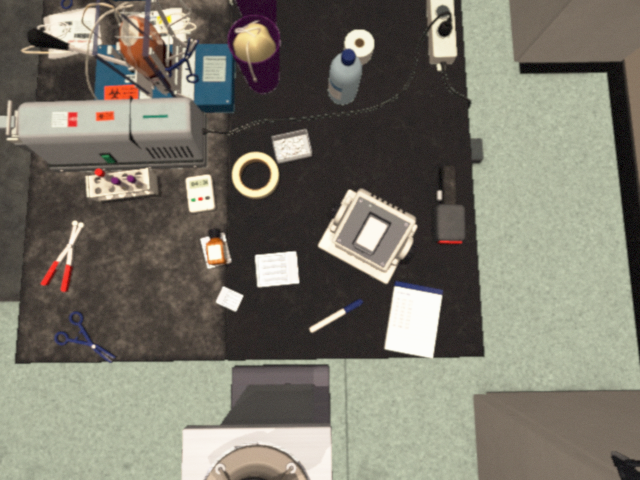

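Three card-like things appear in the top view: (215,250) under the bottle, (277,268) larger, and (229,299) smaller. The one under the bottle should be the middle-sized card. I'll check this in an enlarged crop and measure all three.

```bash
cat > h.py <<'E'
import cv2,numpy as np
from cell import env,kin,camera,calibration,job
def cam(n):
    c=calibration(n);R=cv2.Rodrigues(np.array(c["rvec"],float))[0];t=np.array(c["tvec"],float).ravel()
    return np.array([[c["fx"],0,c["cx"]],[0,c["fy"],c["cy"]],[0,0,1]]),R,t
def ray(n,uv,z):
    K,R,t=cam(n);uv=np.atleast_2d(np.array(uv,float));o=-R.T@t
    d=(R.T@np.linalg.inv(K)@np.c_[uv,np.ones(len(uv))].T).T
    return o+d*((z-o[2])/d[:,2])[:,None]
def cloud(n,dep):
    K,R,t=cam(n);v,u=np.mgrid[0:480,0:640]
    P=np.stack([(u-K[0,2])/K[0,0]*dep,(v-K[1,2])/K[1,1]*dep,dep],-1)
    P=(P-t)@R; P[dep==0]=np.nan
    return P
def proj(n,P):
    K,R,t=cam(n);q=(np.atleast_2d(P)@R.T+t)@K.T
    return q[:,:2]/q[:,2:]
E
python3 - <<'E'
import numpy as np,cv2
from h import *
T=np.load("top0.npz");S=np.load("scene0.npz")
a=cv2.resize(T["p"][215:320,180:310],None,fx=5,fy=5,interpolation=cv2.INTER_CUBIC)
b=cv2.resize(S["p"][325:415,215:345],None,fx=5,fy=5,interpolation=cv2.INTER_CUBIC)
c=cv2.resize(T["p"][180:290,310:425],None,fx=5,fy=5,interpolation=cv2.INTER_CUBIC)
e=cv2.resize(S["p"][175:290,290:410],None,fx=5,fy=5,interpolation=cv2.INTER_CUBIC)
for n,i in zip("abce",(a,b,c,e)): cv2.imwrite(f"pics/c_{n}.png",i)
for n,D in(("top",T),("scene",S)):
    P=cloud(n,D["d"]); hsv=cv2.cvtColor(D["p"],cv2.COLOR_BGR2HSV)
    m=((hsv[...,1]<60)&(hsv[...,2]>140)).astype(np.uint8)
    k,l,st,ce=cv2.connectedComponentsWithStats(m)
    for i in range(1,k):
        if st[i,4]<60: continue
        q=np.argwhere(l==i)[:,::-1]; w=ray(n,q,0.006)[:,:2]
        if np.hypot(*w.mean(0))>0.95: continue
        r=cv2.minAreaRect((w*1000).astype(np.float32))
        print(n,st[i,:5],ce[i].round(1),np.round(r[0]),np.round(r[1]),round(r[2],1),"z",np.round(np.nanmedian(P[l==i][:,2]),4))
E
```

```text
top [     0      0    640    480 102640] [389.8 319.3] [ 593. -130.] [1097. 1400.] 0.0 z -0.7647
top [   0   62  194   80 6932] [102.5 117.3] [851. 374.] [181. 461.] 12.5 z 0.1562
top [273 134  38  28 800] [291.9 147.6] [772. -79.] [55. 84.] 12.1 z 0.0114
top [233 153  44  43 506] [254.8 174.5] [709.   7.] [100.  98.] 44.3 z 0.0244
top [  85  167   69   34 1240] [117.9 184.9] [689. 320.] [ 66. 154.] 6.3 z 0.0517
top [185 174  30  39 915] [199.6 192.7] [666. 134.] [87. 61.] 8.1 z 0.0192
top [ 318  189   99   95 4094] [368.2 234.8] [ 567. -255.] [186. 166.] 60.4 z 0.0917
top [356 216  32  36 661] [371.2 233.5] [ 567. -257.] [47. 74.] 59.8 z 0.1167
top [ 56 220  28  45 409] [ 70.7 242. ] [556. 421.] [ 35. 100.] 71.1 z 0.0091
top [221 233  10  30  91] [225.8 247.6] [539.  72.] [68. 10.] 13.6 z 0.0074
top [200 236  18  33 157] [205.7 250.8] [529. 112.] [74. 25.] 16.9 z 0.0062
top [208 245  13  15 163] [214.2 251.9] [530.  97.] [30. 27.] 7.5 z 0.0455
top [ 255  251   45   36 1394] [276.5 268.7] [490. -43.] [74. 95.] 4.9 z 0.007
top [215 286  28  25 431] [228.9 298.4] [426.  63.] [52. 40.] 
[... 706 characters left out ...]
] [512.  386.4] [ 165. -155.] [566. 242.] 89.8 z -0.7651
scene [615 264  25  47 369] [630.8 291.8] [  65. -470.] [155.  29.] 85.3 z -0.1814
scene [409 302   8  40 262] [412.2 321.7] [ 375. -157.] [12. 92.] 28.6 z 0.0109
scene [ 294  308   60   54 1783] [323.4 334.2] [488. -43.] [72. 96.] 4.8 z 0.0059
scene [ 151  330   57   45 1435] [178.5 351.7] [667. 128.] [87. 65.] 8.0 z 0.0171
scene [246 352  25  19 267] [258.2 361.3] [544.  67.] [32. 29.] 7.1 z 0.0439
scene [  30  369  100   97 3087] [ 78.1 420.2] [701. 291.] [ 82. 154.] 6.5 z 0.0497
scene [227 369  53  29 638] [249.2 382.7] [531.  96.] [70. 57.] 14.5 z 0.0054
scene [301 381  39  32 692] [319.8 396.5] [423.  64.] [50. 38.] 65.3 z 0.0027
```

View pics/c_a.png

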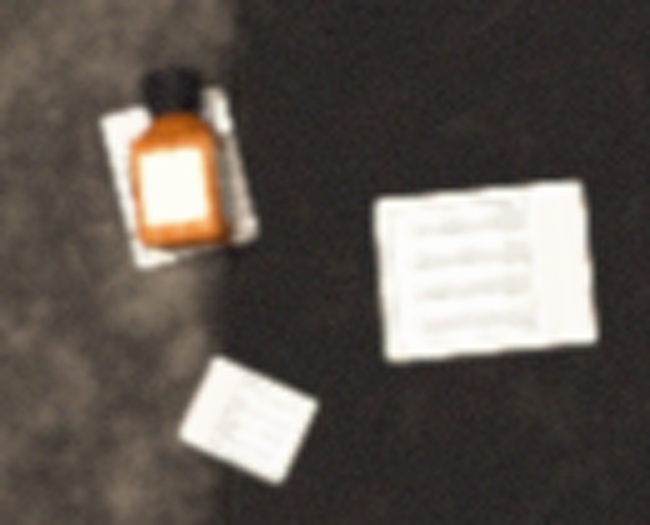

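View pics/c_b.png

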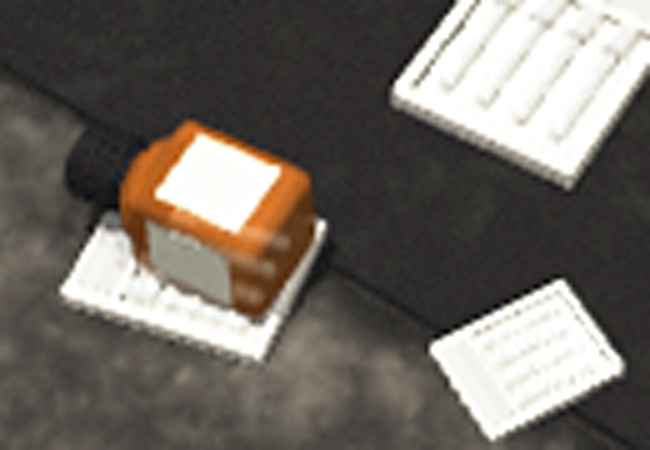

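View pics/c_e.png

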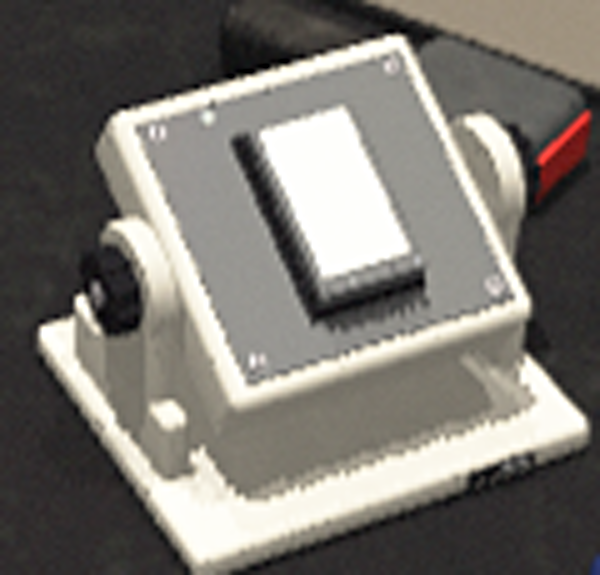

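View pics/c_c.png

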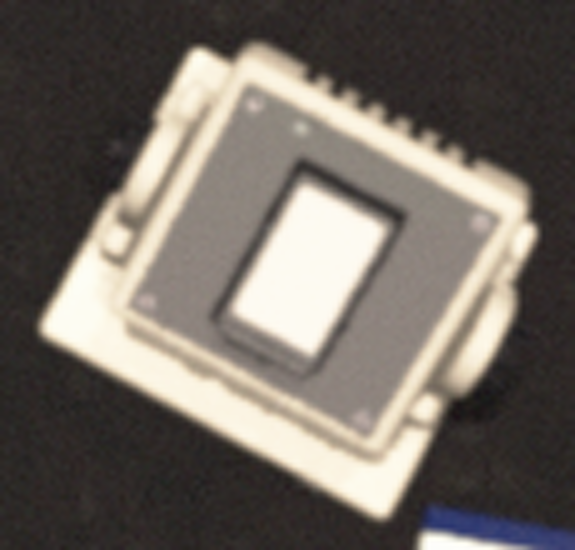

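The crop confirms the candidates. The card under the bottle measures about 70x57 mm in the scene view, against 95x74 mm and 52x40 mm for the other two, so it is the middle-sized one. Its blank foil band is at the far end. Next I'll measure the bottle and the plate.

```bash
python3 - <<'E'
from h import *
np.set_printoptions(precision=4,suppress=True)
ws={"top":(371,233),"scene":(352,212)}
for n in("top","scene"):
    D=np.load(n+"0.npz");P=cloud(n,D["d"]);hsv=cv2.cvtColor(D["p"],cv2.COLOR_BGR2HSV)
    m=((hsv[...,1]<60)&(hsv[...,2]>(200 if n=="scene" else 140))).astype(np.uint8)
    # plate white
    k,l,st,ce=cv2.connectedComponentsWithStats(m,connectivity=4)
    u,v=ws[n]; i=l[v,u]; print(n,st[i],ce[i])
    mm=(l==i).astype(np.uint8); inn=cv2.erode(mm,np.ones((5,5)))>0
    Q=P[inn];Q=Q[~np.isnan(Q[:,0])]; c=Q.mean(0);N=np.linalg.svd(Q-c)[2][2];N*=np.sign(N[2])
    print(" plate n",N,"slope",np.arccos(N[2]),"yaw",np.degrees(np.arctan2(N[1],N[0])),"c",c,"rms",np.std((Q-c)@N))
    # rays onto plane
    K,R,t=cam(n);o=-R.T@t
    cnt=max(cv2.findContours(mm,0,1)[0],key=cv2.contourArea)[:,0].astype(float)
    d=(R.T@np.linalg.inv(K)@np.c_[cnt,np.ones(len(cnt))].T).T
    W=o+d*(((c-o)@N)/(d@N))[:,None]
    yv=np.cross([0,0,1],-N);yv/=np.linalg.norm(yv);  # level
    xs=np.cross(yv,N)
    uv=np.c_[(W-c)@xs,(W-c)@yv]*1000
    r=cv2.minAreaRect(uv.astype(np.float32));print(" rect",r,"ctr",c+xs*r[0][0]/1e3+yv*r[0][1]/1e3)
    # grey panel normal
    g=((hsv[...,1]<60)&(hsv[...,2]>80)&(hsv[...,2]<(150)))
    box=np.zeros_like(g);
    if n=="top": box[195:265,340:410]=1
    else: box[190:255,315:395]=1
    Q=P[g&box&~(cv2.dilate(mm,np.ones((9,9)))>0)];Q=Q[~np.isnan(Q[:,0])];
    for _ in range(4):
        cc=Q.mean(0);N2=np.linalg.svd(Q-cc)[2][2];N2*=np.sign(N2[2]);e=(Q-cc)@N2;Q=Q[abs(e)<max(2*np.std(e),.002)]
    print(" panel",len(Q),N2,np.arccos(N2[2]),np.degrees(np.arctan2(N2[1],N2[0])),"plate proud",(c-cc)@N2)
    # bottle
    o_=((hsv[...,0]<20)&(hsv[...,1]>120)&(hsv[...,2]>60));b=np.zeros_like(o_)
    if n=="top": b[225:275,195:240]=1
    else: b[335:400,225:290]=1
    z=b&(P[...,2]>0.038)&(P[...,2]<.055);w=P[z][:,:2]*1000
    r=cv2.minAreaRect(w.astype(np.float32));print(" bottle top pts",z.sum(),r,np.median(P[z][:,2]))
    # by colour: orange/label at z=.045
    z2=b&(P[...,2]>0.012)
    w=P[z2]*1000; print("  bottle all",w.min(0),w.max(0))
    # black cap: height>12mm within box
E
```

```text
top [356 216  32  36 661] [371.1664 233.4629]
 plate n [-0.4267  0.2508  0.8689] slope 0.5177726547687935 yaw 149.5504775751305 c [ 0.5527 -0.2425  0.1165] rms 0.0014302471276562408
 rect ((-0.3827247619628906, 0.01586151123046875), (68.42076110839844, 41.49264144897461), 0.8883565664291382) ctr [ 0.5524 -0.2423  0.1163]
 panel 1256 [-0.4266  0.2403  0.8719] 0.5116828734761351 150.60964761652102 plate proud 0.01355010180941066
 bottle top pts 448 ((539.235595703125, 89.39579010009766), (76.36770629882812, 38.47873306274414), 6.624336242675781) 0.044626732580052064
  bottle all [500.1409  66.3883  12.0888] [577.804  123.9683  49.5619]
scene [342 196  30  35 596] [356.4245 213.0822]
 plate n [-0.432   0.216   0.8756] slope 0.5040762280313428 yaw 153.43288499144165 c [ 0.5504 -0.2431  0.1153] rms 0.0015221230712125654
 rect ((0.2390575408935547, -0.186614990234375), (39.022621154785156, 63.626373291015625), 87.58818054199219) ctr [ 0.5505 -0.2434  0.1154]
 panel 1184 [-0.2556 -0.1491  0.9552] 0.3004456348305396 -149.74413050823225 plate proud 0.04432603184364228
 bottle top pts 679 ((535.9171752929688, 90.86659240722656), (75.7582778930664, 38.620365142822266), 7.009830951690674) 0.04319391293614422
  bottle all [497.0262  67.7284  12.0325] [575.984  110.7929  47.6538]
```

```bash
cat >> h.py <<'E'
from scipy.spatial.transform import Rotation as Ro
def quat(M):
    q=Ro.from_matrix(M).as_quat();return np.array([q[3],q[0],q[1],q[2]])
def Rz(a):return Ro.from_euler('z',a).as_matrix()
def tool(yaw,elev,s=1):
    """tool z in vertical plane of heading yaw; elev: angle from straight down, + = pointing forward. jaws level. s flips"""
    h=np.array([np.cos(yaw),np.sin(yaw),0]);z=np.sin(elev)*h-np.cos(elev)*np.array([0,0,1])
    y=s*np.array([np.sin(yaw),-np.cos(yaw),0]);x=np.cross(y,z)
    return np.c_[x,y,z]
def tcp(M,grasp,L=0.054): return np.asarray(grasp)-L*M[:,2]
E
python3 - <<'E'
from h import *
np.set_printoptions(precision=3,suppress=True)
yb=np.radians(6.8);base=np.array([.499,.0855,.026]);ax=np.array([np.cos(yb),np.sin(yb),0])
g=base+.029*ax+[0,0,.006]
for a in (15,25,35):
  for s in(1,-1):
    M=tool(yb,-np.radians(a),s);q=kin.inverse_kinematics(tcp(M,g),quat(M))
    q2=kin.inverse_kinematics(tcp(M,g+[0,0,.12]),quat(M))
    print("grasp",a,s,q,q2)
    for yw in(6.8,20):
      M=tool(np.radians(yw),np.radians(90-a),s);p=np.array([.53,.21,.03])
      print("  place",yw,kin.inverse_kinematics(tcp(M,p),quat(M)),kin.inverse_kinematics(tcp(M,p+[0,0,.1]),quat(M)))
th=.512;yr=np.radians(-29.8)
for s in(1,-1):
    M=tool(yr,th,s);p=np.array([.5515,-.243,.116]);print("plate",s,kin.inverse_kinematics(tcp(M,p),quat(M)),kin.inverse_kinematics(tcp(M,p+[-.03,.015,.06]),quat(M)))
    M=tool(np.radians(14.5),0,s);p=np.array([.531,.096,.02]);print("card",s,kin.inverse_kinematics(tcp(M,p),quat(M)),kin.inverse_kinematics(tcp(M,p+[0,0,.1]),quat(M)))
E
```

```text
grasp 15 1 [ 0.06   0.709 -0.438  1.825  0.284  0.941 -1.971] [ 0.153  0.561 -0.562  1.769  0.242  1.158 -1.955]
  place 6.8 None None
  place 20 None None
grasp 15 -1 [ 0.254  0.788 -0.718  1.811  0.5    1.025  0.99 ] [ 0.395  0.685 -0.935  1.753  0.467  1.25   0.987]
  place 6.8 None None
  place 20 None None
grasp 25 1 [ 0.05   0.794 -0.432  1.698  0.235  1.15  -1.928] [ 0.093  0.643 -0.494  1.655  0.185  1.342 -1.911]
  place 6.8 None None
  place 20 None None
grasp 25 -1 [ 0.251  0.887 -0.745  1.683  0.461  1.238  1.022] [ 0.324  0.757 -0.867  1.638  0.394  1.423  1.034]
  place 6.8 None None
  place 20 None None
grasp 35 1 [ 0.007  0.878 -0.378  1.577  0.17   1.342 -1.876] [ 0.036  0.728 -0.425  1.547  0.132  1.519 -1.876]
  place 6.8 None None
  place 20 None None
grasp 35 -1 [ 0.236  0.987 -0.758  1.558  0.427  1.438  1.04 ] [ 0.277  0.847 -0.835  1.528  0.351  1.599  1.047]
  place 6.8 None None
  place 20 None None
plate 1 None [-0.519  0.315  0.885  2.286 -0.717  0.19  -1.136]
card 1 [ 0.016  0.619 -0.395  2.01   0.413  0.589 -1.978] [ 0.191  0.494 -0.613  1.959  0.387  0.806 -1.956]
plate -1 [ 0.501  0.402 -0.304  2.195  1.35   0.255  0.021] [ 0.648  0.26  -0.476  2.22   0.966  0.324  0.394]
card -1 [ 0.074  0.634 -0.469  2.006  0.485  0.612  1.102] [ 0.469  0.64  -1.01   1.943  0.675  0.943  0.947]
```

```bash
python3 - <<'E'
from h import *
np.set_printoptions(precision=2,suppress=True)
import time;t0=time.time()
for dip in (20,30,40,50,60):
  for yw in range(-180,180,30):
    for (x,y) in((.5,.2),(.55,.22)):
      r=[]
      for s in(1,-1):
        M=tool(np.radians(yw),np.radians(90-dip),s);p=np.array([x,y,.03])
        q=kin.inverse_kinematics(tcp(M,p),quat(M))
        q2=kin.inverse_kinematics(tcp(M,p+[0,0,.1]),quat(M))
        if q is not None: print(dip,yw,x,y,s,np.array(q),None if q2 is None else np.array(q2))
print(time.time()-t0)
yb=np.radians(6.8);base=np.array([.499,.0855,.026]);ax=np.array([np.cos(yb),np.sin(yb),0]);g=base+.029*ax+[0,0,.006]
for a in(40,50,60):
  for s in (1,-1):
    M=tool(yb,-np.radians(a),s);print(a,s,kin.inverse_kinematics(tcp(M,g),quat(M)))
E
```

```text
20 -180 0.5 0.2 1 [ 0.07  1.32 -0.77  1.2   0.13  1.91  0.86] None
20 -180 0.5 0.2 -1 [-0.15  1.2  -0.31  1.22 -0.15  1.88 -1.99] None
20 -120 0.5 0.2 1 [-0.58  1.16 -0.18  1.32  0.45  1.9   1.69] [-0.82  1.02  0.23  1.38  0.26  1.89  1.96]
20 -120 0.5 0.2 -1 [-0.58  1.16 -0.18  1.32  0.45  1.9  -1.45] [-0.82  1.02  0.23  1.38  0.26  1.89 -1.18]
20 -120 0.55 0.22 1 [-0.79  1.23  0.23  1.17  0.25  1.89  1.97] [-1.07  1.26  0.84  1.24 -0.05  1.89  2.39]
20 -120 0.55 0.22 -1 [-0.79  1.23  0.23  1.17  0.25  1.89 -1.17] [-1.07  1.26  0.84  1.24 -0.05  1.89 -0.75]
20 -90 0.5 0.2 1 [-0.61  1.1  -0.38  1.57  0.86  1.81  1.71] [-0.61  0.94 -0.38  1.6   0.83  1.88  1.8 ]
20 -90 0.5 0.2 -1 [-0.61  1.1  -0.38  1.57  0.86  1.81 -1.43] [-0.61  0.94 -0.38  1.6   0.83  1.88 -1.34]
20 -90 0.55 0.22 1 [-0.59  1.14 -0.38  1.42  0.92  1.87  1.8 ] [-0.72  0.97 -0.18  1.47  0.79  1.84  1.95]
20 -90 0.55 0.22 -1 [-0.59  1.14 -0.38  1.42  0.92  1.87 -1.34] [-0.72  0.97 -0.18  1.47  0.79  1.84 -1.19]
20 -60 0.5 0.2 1 [-0.56  1.07 -0.59  1.87  1.29  1.79  1.67] [-0.57  0.87 -0.59  1.92  1.21  1.79  1.8 ]
20 -
[... 21193 characters left out ...]
  0.13  1.02  0.57] [ 0.28  0.76 -0.83  1.71  0.11  1.18  0.51]
60 150 0.5 0.2 -1 [-0.02  0.78 -0.38  1.75 -0.15  1.   -2.33] [ 0.01  0.64 -0.42  1.73 -0.17  1.16 -2.37]
60 150 0.55 0.22 1 [ 0.16  0.93 -0.71  1.6   0.15  1.1   0.55] [ 0.22  0.83 -0.81  1.57  0.13  1.24  0.5 ]
60 150 0.55 0.22 -1 [-0.05  0.84 -0.36  1.61 -0.14  1.07 -2.35] [-0.03  0.71 -0.4   1.59 -0.15  1.22 -2.4 ]
17.593815326690674
40 1 [-0.02  0.92 -0.35  1.52  0.14  1.44 -1.85]
40 -1 [ 0.23  1.04 -0.76  1.5   0.41  1.53  1.04]
50 1 [-0.06  1.01 -0.28  1.4   0.08  1.62 -1.81]
50 -1 [ 0.21  1.14 -0.77  1.38  0.38  1.72  1.04]
60 1 [-0.1   1.1  -0.23  1.3   0.03  1.79 -1.78]
60 -1 [ 0.19  1.24 -0.78  1.27  0.35  1.9   1.03]
```

```bash
cat > s1.py <<'E'
from h import *
np.set_printoptions(precision=3,suppress=True)
def st(m=""):
    s=env.get_state();print(m,"t",round(s["time"],2),"tcp",np.array(s["tcp_pos"]),"F",np.array(s["force"]),"op",round(s["opening"],4),"q",np.array(s["qpos"]))
E
python3 - <<'E'
from s1 import *
yb=np.radians(6.8);base=np.array([.499,.0855,.026]);ax=np.array([np.cos(yb),np.sin(yb),0])
g=base+.029*ax+[0,0,.006]
M=tool(yb,-np.radians(35),1);p=tcp(M,g)
env.reach(p-.10*M[:,2],quat(M));st("pre")
env.movel(p,0.12);st("at")
env.grip(0.0,30);st("grip")
for n in("scene","top"): cv2.imwrite(f"pics/{n}1.png",camera(n)[0])
env.movel(p+[0,0,.12],0.15);st("lift")
cv2.imwrite("pics/scene2.png",camera("scene")[0])
E
```

```text
pre t 3.12 tcp [0.616 0.098 0.158] F [0.705 0.516 0.111] op 0.0854 q [-0.013  0.845 -0.363  1.399  0.14   1.542 -1.846]
at t 4.1 tcp [0.559 0.093 0.077] F [-0.152 -0.315  1.06 ] op 0.0854 q [-0.002  0.875 -0.365  1.576  0.162  1.34  -1.868]
grip t 4.59 tcp [0.559 0.093 0.077] F [ 0.299 -0.495  1.864] op 0.0374 q [-0.002  0.875 -0.365  1.577  0.162  1.34  -1.868]
lift t 5.64 tcp [0.558 0.092 0.195] F [-0.407  0.046 -0.962] op 0.0372 q [ 0.014  0.723 -0.389  1.55   0.114  1.514 -1.858]
```

```bash
python3 - <<'E'
import cv2
a=cv2.imread("pics/scene1.png")[230:450,150:450];b=cv2.imread("pics/scene2.png")[230:450,150:450]
cv2.imwrite("pics/s12.png",cv2.vconcat([cv2.resize(a,(600,300)),cv2.resize(b,(600,300))]))
E
```

```text
(no output)
```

View pics/s12.png

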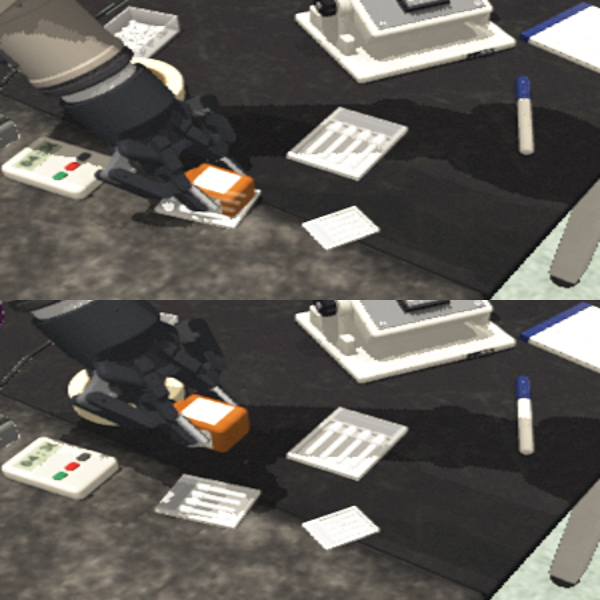

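The bottle is held, its lower end now near (370,335) in the scene view, and the card is bare at about (250,365). Now to stand the bottle up on the left.

```bash
python3 - <<'E'
from s1 import *
M=tool(np.radians(110),np.radians(55),1)
g=np.array([.50,.215,.0])
# grasp point is .029 above base, .006 toward the gripper side
up=tcp(M,g+[0,0,.13])
env.reach(up,quat(M));st("above")
cv2.imwrite("pics/scene3.png",camera("scene")[0])
env.movel(tcp(M,g+[0,0,.040]),0.15);st()
r=env.movel(tcp(M,g+[0,0,.020]),0.02,stop_force=2.5);print(r);st("down")
cv2.imwrite("pics/scene4.png",camera("scene")[0])
a=cv2.imread("pics/scene3.png")[200:480,50:350];b=cv2.imread("pics/scene4.png")[200:480,50:350]
cv2.imwrite("pics/s34.png",cv2.hconcat([a,b]))
E
```

```text
above t 7.44 tcp [0.515 0.173 0.161] F [ 0.219  0.917 -1.373] op 0.0376 q [ 0.725  1.053 -1.165  1.867 -0.031  0.848  0.151]
 t 8.24 tcp [0.515 0.174 0.072] F [ 0.479  0.089 -1.144] op 0.0377 q [ 0.681  1.177 -1.072  1.86   0.038  0.764  0.212]
True
down t 8.88 tcp [0.515 0.173 0.06 ] F [-0.335 -0.612  4.178] op 0.0376 q [ 0.676  1.194 -1.06   1.857  0.047  0.755  0.22 ]
```

View pics/s34.png

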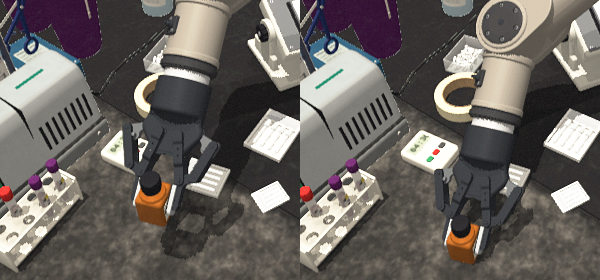

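```bash
python3 - <<'E'
from s1 import *
s=env.get_state();p=np.array(s["tcp_pos"]);M=tool(np.radians(110),np.radians(55),1)
env.grip(0.085);st("open")
env.movel(p-.09*M[:,2],0.15)
env.movel(p-.09*M[:,2]+[0,0,.12],0.25);
Mc=tool(np.radians(14.5),0,1)
env.reach(np.array([.62,-.05,.30]),quat(Mc));st("clear")
for n in("scene","top"):
    q,d=camera(n);cv2.imwrite(f"pics/{n}5.png",q);np.savez(n+"5.npz",p=q,d=d)
E
```

```text
open t 9.45 tcp [0.515 0.173 0.059] F [0.755 0.497 0.306] op 0.0852 q [ 0.676  1.194 -1.059  1.857  0.048  0.755  0.22 ]
clear t 12.32 tcp [ 0.619 -0.05   0.298] F [-0.127  0.46  -1.245] op 0.0848 q [ 0.325  0.436 -0.462  1.669  0.213  1.09  -1.515]
```

View pics/scene5.png

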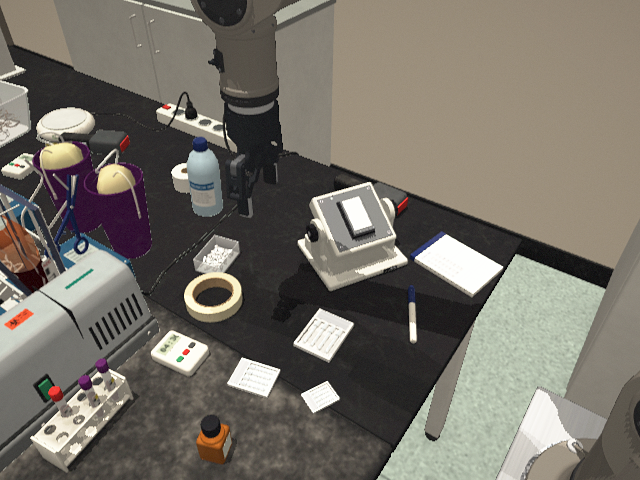

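View pics/top5.png

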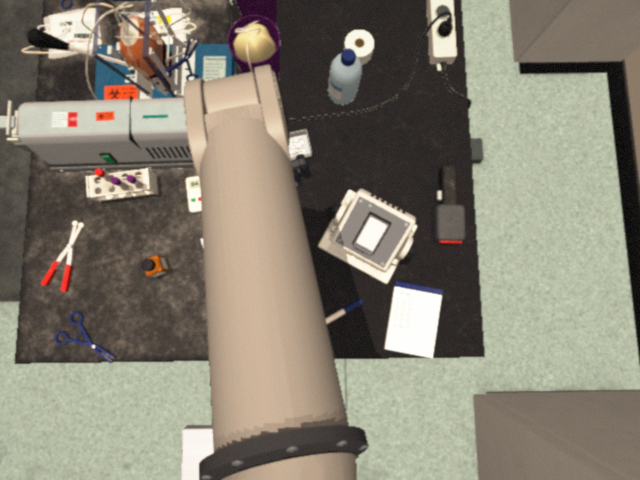

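```bash
python3 - <<'E'
from h import *
np.set_printoptions(precision=4,suppress=True)
D=np.load("scene5.npz");P=cloud("scene",D["d"]);hsv=cv2.cvtColor(D["p"],cv2.COLOR_BGR2HSV)
m=((hsv[...,1]<60)&(hsv[...,2]>110)).astype(np.uint8)
m2=np.zeros_like(m);m2[350:402,222:284]=m[350:402,222:284]
m2=cv2.morphologyEx(m2,cv2.MORPH_CLOSE,np.ones((3,3)))
q=max(cv2.findContours(m2,0,1)[0],key=cv2.contourArea)[:,0]
for z in(.0,.007):
    w=ray("scene",q,z)[:,:2]*1000;print(z,cv2.minAreaRect(w.astype(np.float32)))
r=cv2.minAreaRect(q.astype(np.float32));print(r)
ap=cv2.approxPolyDP(cv2.convexHull(q),4,True)[:,0];print(ap,ray("scene",ap,.005))
mk=cv2.erode(m2,np.ones((5,5)))>0;print(np.nanmedian(P[mk][:,:3],0))
cv2.imwrite("pics/card5.png",cv2.resize(D["p"][340:470,180:345],None,fx=4,fy=4,interpolation=cv2.INTER_CUBIC))
E
```

```text
0.0 ((521.4393310546875, 92.38373565673828), (97.00181579589844, 65.14222717285156), 14.869240760803223)
0.007 ((518.0203857421875, 95.88540649414062), (96.08961486816406, 64.52958679199219), 14.869205474853516)
((258.1500244140625, 380.5500183105469), (58.1859016418457, 35.733734130859375), 18.43494987487793)
[[282 401]
 [263 401]
 [227 384]
 [242 357]
 [279 369]] [[0.4667 0.1041 0.005 ]
 [0.4909 0.1209 0.005 ]
 [0.5575 0.1296 0.005 ]
 [0.5723 0.0756 0.005 ]
 [0.507  0.0594 0.005 ]]
[0.5281 0.0967 0.0034]
```

View pics/card5.png

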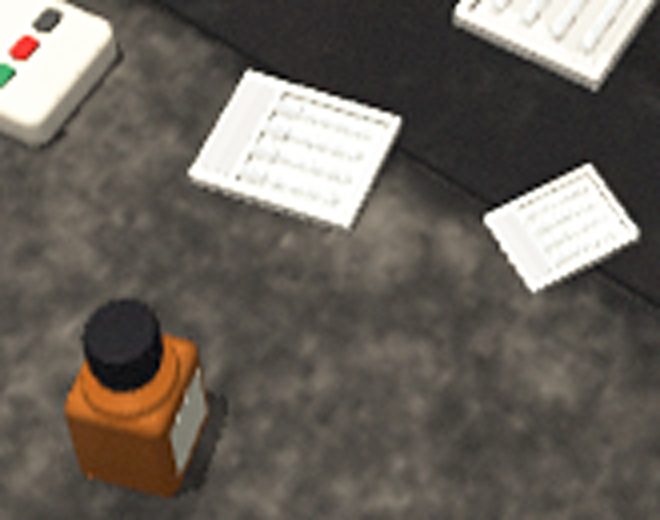

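The crop shows the bottle upright and clear of the card, at about (213,440) in the scene view. The card's foil band is on its far, left side. I'll re-measure with a stricter threshold, then grasp.

```bash
python3 - <<'E'
from s1 import *
D=np.load("scene5.npz");hsv=cv2.cvtColor(D["p"],cv2.COLOR_BGR2HSV)
m=((hsv[...,1]<60)&(hsv[...,2]>150)).astype(np.uint8)
m2=np.zeros_like(m);m2[350:402,222:284]=m[350:402,222:284]
q=max(cv2.findContours(m2,0,1)[0],key=cv2.contourArea)[:,0]
w=ray("scene",q,.0055)[:,:2]*1000;r=cv2.minAreaRect(w.astype(np.float32));print(r)
c=np.array([r[0][0],r[0][1]])/1e3;y=np.radians(r[2]);
print(np.degrees(y),c)
assert 60<r[1][0]<78 and 50<r[1][1]<62
M=tool(y,0,1)
for s in(1,-1):
    Mp=tool(np.radians(-29.8),.512,s);
    for dz in(0,.05):print(s,kin.inverse_kinematics(tcp(Mp,np.array([.5515,-.243,.116])+dz*-Mp[:,2]),quat(Mp)))
E
```

```text
((531.8672485351562, 94.43623352050781), (70.60316467285156, 56.5794792175293), 14.869246482849121)
14.869246482849121 [0.532 0.094]
1 None
1 [ 0.206  0.269  0.024  2.241  0.78   0.194 -2.6  ]
-1 [ 0.678  0.433 -0.516  2.184  1.4    0.342  0.005]
-1 [ 0.751  0.326 -0.6    2.206  1.144  0.36   0.238]
```

```bash
python3 - <<'E'
from s1 import *
y=np.radians(14.8);c=np.array([.5315,.095,0])
M=tool(y,0,-1)
env.grip(.064,35)
env.reach(c+[0,0,.16],quat(M));st("pre")
env.movel(c+[0,0,.082],.12);st("low")
cv2.imwrite("pics/scene6.png",camera("scene")[0][300:450,180:380].repeat(3,0).repeat(3,1))
r=env.movel(c+[0,0,.062],.015,stop_force=3);st("touch %s"%r)
E
```

```text
pre t 14.78 tcp [0.532 0.095 0.16 ] F [ 0.036  0.555 -0.282] op 0.0635 q [ 0.568  0.778 -1.189  1.944  0.854  1.043  0.815]
low t 15.58 tcp [0.532 0.095 0.082] F [-0.14   0.218  0.389] op 0.0643 q [ 0.497  0.873 -1.079  1.977  0.986  0.943  0.726]
touch True t 16.59 tcp [0.531 0.095 0.067] F [-0.614 -0.533  5.336] op 0.0641 q [ 0.483  0.893 -1.056  1.981  1.014  0.925  0.707]
```

View pics/scene6.png

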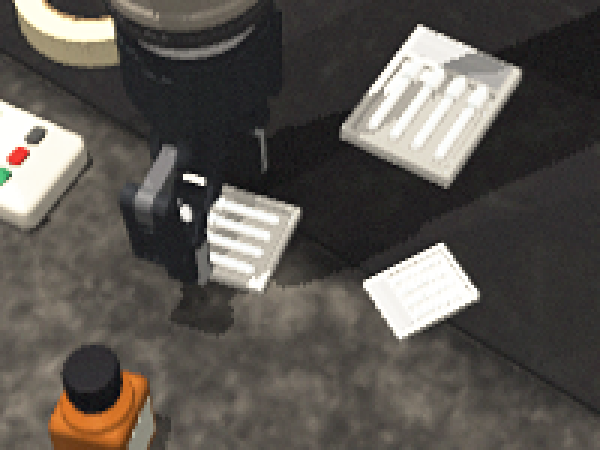

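```bash
python3 - <<'E'
from s1 import *
p=np.array(env.get_state()["tcp_pos"])
env.movel(p+[0,0,.0027],.05)
env.grip(0.0,35);st("grip")
env.movel(p+[0,0,.10],.15);st("lift")
q,d=camera("scene");cv2.imwrite("pics/scene7.png",q);cv2.imwrite("pics/scene7c.png",cv2.resize(q[220:420,150:380],None,fx=3,fy=3,interpolation=cv2.INTER_CUBIC))
E
```

```text
grip t 17.09 tcp [0.531 0.095 0.069] F [-1.365 -0.987  3.819] op 0.0529 q [ 0.486  0.89  -1.06   1.98   1.008  0.93   0.711]
lift t 17.89 tcp [0.531 0.095 0.166] F [-0.958  0.09  -0.812] op 0.0527 q [ 0.573  0.771 -1.195  1.941  0.842  1.052  0.824]
```

View pics/scene7c.png

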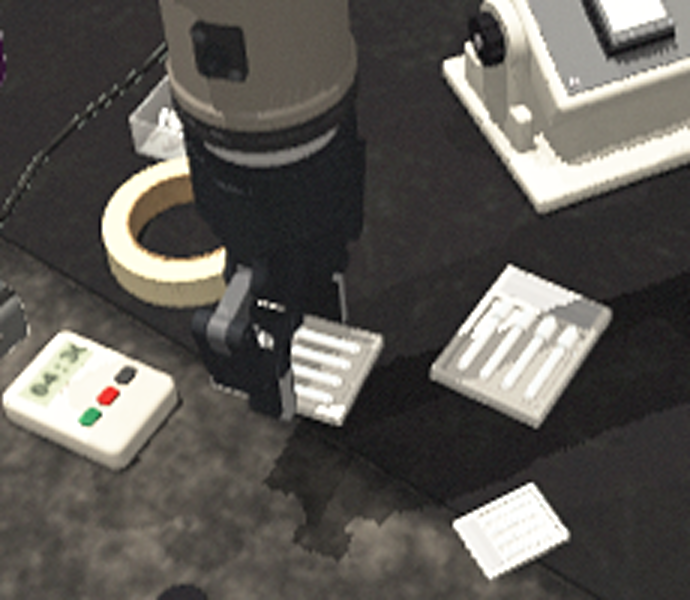

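```bash
cat >> s1.py <<'E'
YR=np.radians(-29.6);TH=.512
MP=tool(YR,TH,-1); N=-MP[:,2]; h=np.array([np.cos(YR),np.sin(YR),0]); UP=np.cos(TH)*h+np.sin(TH)*np.array([0,0,1])
C=np.array([.5515,-.2428,.1158]); BACK=.0695
def pose(up,off): return C+UP*up+N*(off+BACK)   # card centre relative to plate centre
E
python3 - <<'E'
from s1 import *
print(N,UP)
for a in((.006,.05),(.006,.01),(.006,0),(0,0),(-.006,-.008)): print(a,kin.inverse_kinematics(pose(*a),quat(MP)))
env.movel(np.array(env.get_state()["tcp_pos"])+[0,0,.07],.2)
env.reach(pose(.006,.06),quat(MP));st("pre")
env.movel(pose(.006,.015),.1);st("near")
for n in("scene","top"):
    q,d=camera(n);cv2.imwrite(f"pics/{n}8.png",q)
q=cv2.imread("pics/scene8.png")[150:300,260:430];t=cv2.imread("pics/top8.png")[170:300,300:440]
cv2.imwrite("pics/c8.png",cv2.hconcat([cv2.resize(q,(400,353)),cv2.resize(t,(380,353))]))
E
```

```text
[-0.426  0.242  0.872] [ 0.758 -0.431  0.49 ]
(0.006, 0.05) [ 1.114  0.417 -1.041  2.181  1.228  0.541  0.223]
(0.006, 0.01) [ 1.     0.481 -0.912  2.168  1.366  0.517  0.104]
(0.006, 0) [ 0.973  0.496 -0.879  2.164  1.398  0.509  0.076]
(0, 0) [ 0.964  0.491 -0.869  2.177  1.416  0.501  0.051]
(-0.006, -0.008) [ 0.93   0.497 -0.829  2.187  1.462  0.486  0.001]
pre t 19.66 tcp [ 0.502 -0.213  0.232] F [ 0.981 -0.085  0.188] op 0.0527 q [ 1.129  0.392 -1.054  2.183  1.182  0.534  0.26 ]
near t 20.26 tcp [ 0.521 -0.224  0.192] F [ 0.282 -0.142 -0.018] op 0.053 q [ 1.038  0.488 -0.963  2.168  1.36   0.54   0.116]
```

View pics/c8.png

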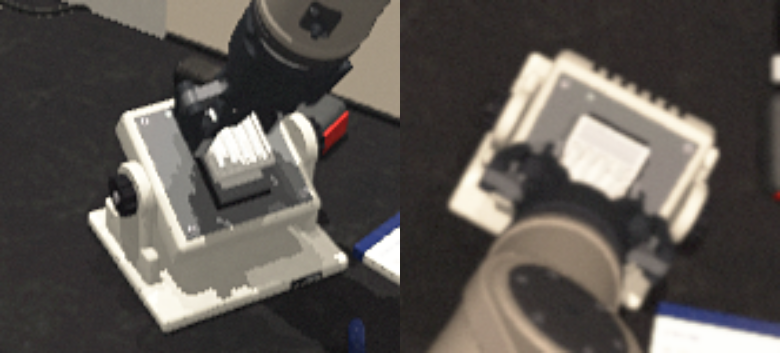

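```bash
cat >> s1.py <<'E'
def rel(m=""):
    s=env.get_state();d=np.array(s["tcp_pos"])-C;f=np.array(s["force"]);Y=np.cross(N,UP);q=s["orientation"]
    Rm=Ro.from_quat([q[1],q[2],q[3],q[0]]).as_matrix();e=Ro.from_matrix(Rm@MP.T).as_rotvec()
    print(m,"t",round(s["time"],2),"up %.2f lat %.2f off %.2f mm"%(d@UP*1e3,d@Y*1e3,(d@N-BACK)*1e3),"F up/lat/n",np.round([f@UP,f@Y,f@N],2),"op",round(s["opening"],4),"rot err deg",np.degrees([e@UP,e@Y,e@N]).round(2))
E
python3 - <<'E'
from s1 import *
env.dwell(.3);rel("near")
r=env.movel(pose(.006,-.004),.012,stop_force=2);rel("face %s"%r)
env.dwell(.2);rel()
E
```

```text
near t 20.66 up 6.20 lat -0.12 off 15.27 mm F up/lat/n [-0.46 -0.81  0.83] op 0.0523 rot err deg [-0.02 -0.03 -0.  ]
face True t 21.83 up 5.80 lat -0.04 off -0.70 mm F up/lat/n [0.21 0.56 2.28] op 0.053 rot err deg [0.   0.03 0.  ]
 t 22.03 up 5.47 lat -0.09 off -0.67 mm F up/lat/n [0.97 0.36 1.99] op 0.0527 rot err deg [0.   0.06 0.01]
```

```bash
python3 - <<'E'
from s1 import *
env.movel(pose(.006,.001),.02);env.dwell(.3);rel("backoff")
r=env.movel(pose(-.008,.001),.01,stop_force=2);rel("ledge %s"%r)
env.dwell(.3);rel()
for n in("scene","top"):
    q,d=camera(n);cv2.imwrite(f"pics/{n}9.png",q)
q=cv2.imread("pics/scene9.png")[170:280,300:410];t=cv2.imread("pics/top9.png")[170:300,300:440]
cv2.imwrite("pics/c9.png",cv2.hconcat([cv2.resize(q,(400,400),interpolation=cv2.INTER_CUBIC),cv2.resize(t,(400,400),interpolation=cv2.INTER_CUBIC)]))
E
```

```text
backoff t 22.58 up 5.85 lat -0.08 off 0.92 mm F up/lat/n [-0.39 -0.89 -0.38] op 0.053 rot err deg [-0.02  0.1  -0.01]
ledge True t 23.42 up -1.58 lat -0.00 off 0.93 mm F up/lat/n [3.19 0.67 0.41] op 0.0526 rot err deg [-0.    0.06  0.01]
 t 23.72 up -1.56 lat -0.03 off 0.80 mm F up/lat/n [3.73 1.09 0.68] op 0.0526 rot err deg [-0.    0.08 -0.01]
```

View pics/c9.png

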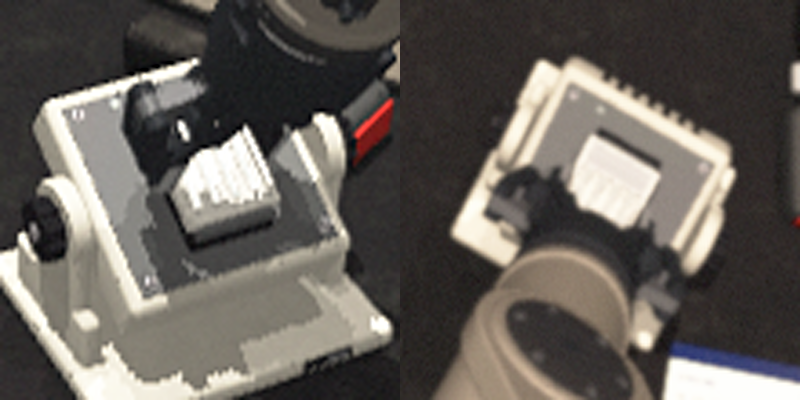

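```bash
cat > lat.py <<'E'
from s1 import *
import sys
def onplane(n,uv,off):
    K,R,t=cam(n);o=-R.T@t;uv=np.atleast_2d(np.array(uv,float))
    d=(R.T@np.linalg.inv(K)@np.c_[uv,np.ones(len(uv))].T).T
    W=o+d*(((C+N*off-o)@N)/(d@N))[:,None]-C
    return np.c_[W@UP,W@np.cross(N,UP)]*1e3
def rect(n,off):  # homography: rectified view of plane, 5px per mm, 120x120mm
    g=np.array([[-60,-60],[-60,60],[60,60],[60,-60]],float)
    P=[C+UP*a/1e3+np.cross(N,UP)*b/1e3+N*off for a,b in g]
    dst=np.array([[(60-b)*5,(60-a)*5] for a,b in g],np.float32)
    return cv2.getPerspectiveTransform(proj(n,P).astype(np.float32),dst)
def rectimg(img,n,off): 
    r=cv2.warpPerspective(img,rect(n,off),(600,600),flags=cv2.INTER_CUBIC)
    for k in range(0,600,50): cv2.line(r,(k,0),(k,600 if k==300 else 6),(0,0,255),1);cv2.line(r,(0,k),(6,k),(0,0,255),1)
    return r
E
python3 - <<'E'
from lat import *
for n in("top","scene"):
    a=rectimg(cv2.imread(f"pics/{n}0.png"),n,0.0);b=rectimg(cv2.imread(f"pics/{n}9.png"),n,.008)
    cv2.imwrite(f"pics/r9{n}.png",cv2.resize(cv2.hconcat([a,b]),(800,400)))
E
```

```text
(no output)
```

View pics/r9top.png

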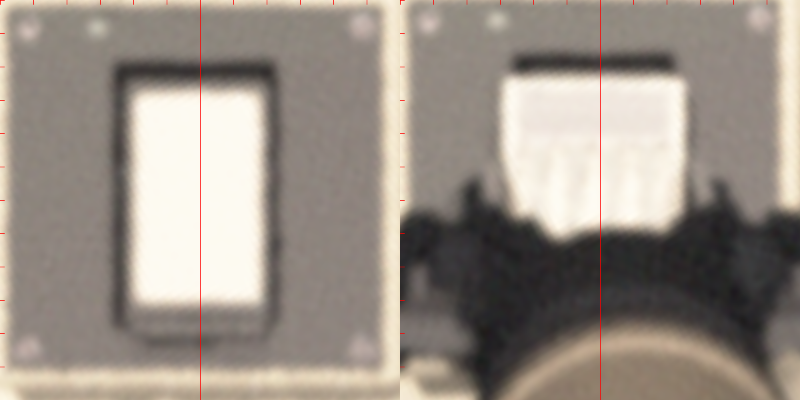

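View pics/r9scene.png

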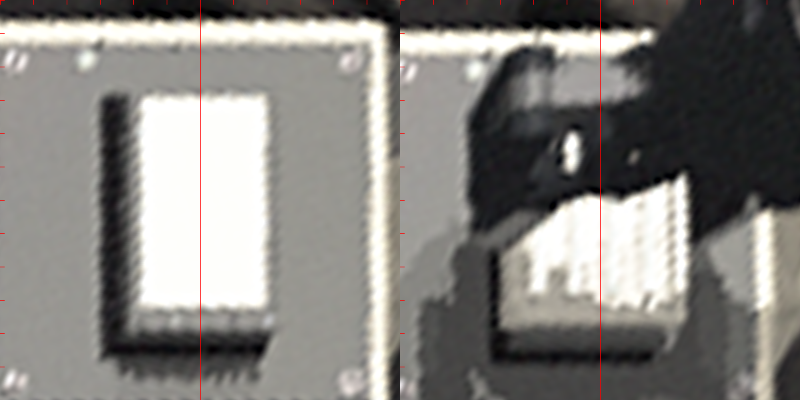

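Against the plate, the card sits about 1.3 mm left in the top view and about 1 mm left in the scene view. I'll lift it off the ledge, shift it 1.2 mm right, reseat it and press.

```bash
python3 - <<'E'
from s1 import *
Y=np.cross(N,UP);L=-.0012*Y
env.movel(pose(.001,.001),.03)
env.movel(pose(.001,.001)+L,.02);env.dwell(.3);rel("shift")
r=env.movel(pose(-.007,.001)+L,.008,stop_force=1.6);env.dwell(.2);rel("ledge %s"%r)
s=np.array(env.get_state()["tcp_pos"]);u=(s-C)@UP
for o in(-.0007,-.0022,-.0037,-.0052):
    env.movel(pose(u,o)+L,.01);env.dwell(.25);rel("press")
E
```

```text
shift t 24.62 up 0.96 lat -1.16 off 1.02 mm F up/lat/n [-1.25  0.53 -1.18] op 0.0527 rot err deg [-0.02  0.14 -0.01]
ledge True t 25.33 up -1.50 lat -1.20 off 0.81 mm F up/lat/n [2.92 0.11 1.72] op 0.0526 rot err deg [-0.01  0.14 -0.01]
press t 25.89 up -1.42 lat -1.18 off -0.66 mm F up/lat/n [ 1.96 -0.54  2.09] op 0.0531 rot err deg [-0.03  0.19 -0.01]
press t 26.44 up -1.41 lat -1.19 off -2.16 mm F up/lat/n [2.56 0.2  3.37] op 0.053 rot err deg [-0.03  0.19 -0.01]
press t 26.99 up -1.40 lat -1.19 off -3.67 mm F up/lat/n [2.78 0.11 3.85] op 0.053 rot err deg [-0.03  0.19 -0.01]
press t 27.54 up -1.43 lat -1.17 off -5.13 mm F up/lat/n [ 2.62 -0.38  4.69] op 0.0527 rot err deg [-0.03  0.19 -0.01]
```

```bash
python3 - <<'E'
from s1 import *
Z=[]
for i in range(16):
    env.dwell(.06);f=np.array(env.get_state()["force"]);Z.append([f@UP,f@N])
Z=np.array(Z);print(Z.mean(0),Z.std(0)/4); rel()
from lat import *
for n in("top","scene"):
    q,d=camera(n);cv2.imwrite(f"pics/{n}10.png",q)
    cv2.imwrite(f"pics/r10{n}.png",rectimg(q,n,.0025))
a=cv2.hconcat([cv2.resize(cv2.imread(f"pics/r10{n}.png"),(400,400)) for n in("top","scene")])
cv2.imwrite("pics/r10.png",a)
E
```

```text
[2.82  4.933] [0.111 0.129]
 t 28.48 up -1.41 lat -1.18 off -5.12 mm F up/lat/n [ 2.56 -0.11  5.9 ] op 0.0527 rot err deg [-0.03  0.19 -0.01]
```

View pics/r10.png

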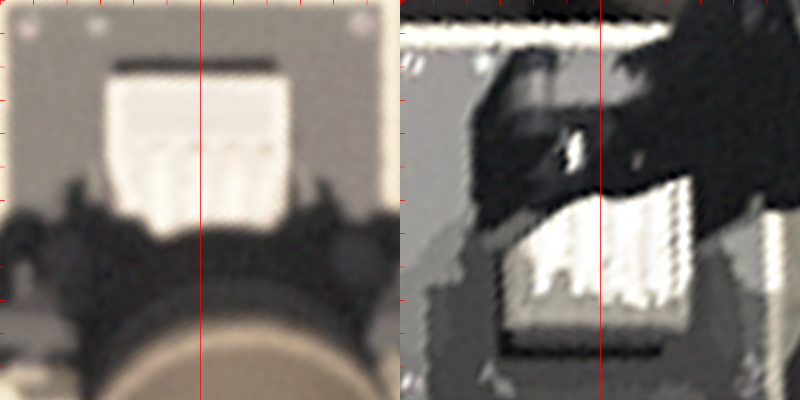

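View pics/scene10.png

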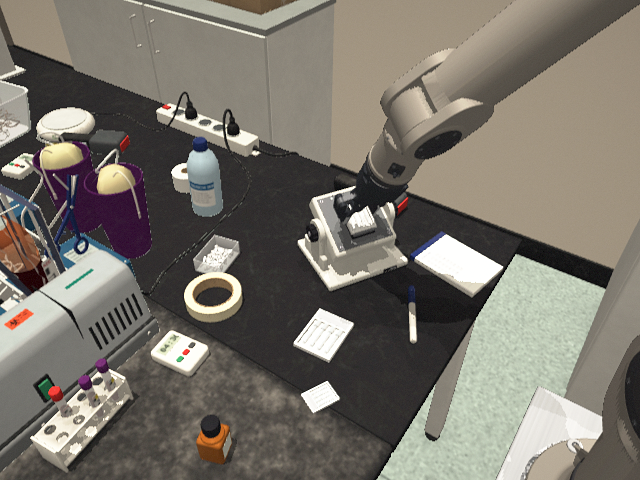

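```bash
python3 - <<'E'
from lat import *
Y=np.cross(N,UP)
def fit(Q,th):
    for _ in range(8):
        c=Q.mean(0);n=np.linalg.svd(Q-c,full_matrices=False)[2][2];n*=np.sign(n[2]);e=(Q-c)@n;Q=Q[abs(e)<max(2.5*e.std(),th)]
    return c,n,len(Q),e.std()
for n in("top","scene"):
    P=cloud(n,np.load(n+"0.npz")["d"]);W=P-C;a,b,o=W@UP*1e3,W@Y*1e3,W@N*1e3
    pan=(abs(a)<52)&(abs(b)<52)&((abs(b)>32)|(a>42)|(a<-48))&(abs(o+13)<6)
    pl=(abs(a)<29)&(abs(b)<16)&(abs(o)<6)
    for nm,m in(("panel",pan),("plate",pl)):
        c,v,k,s=fit(P[m],.002)
        print(n,nm,k,"rms mm %.2f"%(s*1e3),"tilt err deg: slope %.2f side %.2f"%(np.degrees(v@UP),np.degrees(v@Y)),"off %.2f"%((c-C)@N*1e3))
E
```

```text
top panel 1130 rms mm 1.39 tilt err deg: slope 0.09 side -0.06 off -13.34
top plate 427 rms mm 1.35 tilt err deg: slope -0.34 side 0.44 off 0.19
scene panel 1154 rms mm 1.50 tilt err deg: slope 0.01 side 0.01 off -13.68
scene plate 453 rms mm 1.49 tilt err deg: slope -0.12 side -0.37 off -0.07
```

The panel fits from both views agree with the tool tilt within 0.1°. The mean force of 4.9 N puts the plate at about 4.2 mm travel. Handing in.

```bash
python3 - <<'E'
from s1 import *
rel();job.job_done()
E
```

```text
t 28.57 up -1.45 lat -1.18 off -5.13 mm F up/lat/n [ 2.19 -1.27  5.06] op 0.0528 rot err deg [-0.03  0.19 -0.01]
the job is handed in; nothing more can be done
```

The job is handed in at 28.6 s. The bottle stands upright on the bench, left of where the card lay, and the arm is holding the card pressed on the reader's plate, foil end up.

- **Bottle:** I gripped it across its sides, lifted it off the card, turned it upright at about (0.50, 0.22) and let go. Later pictures show it still standing.
- **Card and plate:** I picked up the middle-sized card and touched it to the plate face. I then slid it down until it met the ledge and pressed it in.
- **Centring:** The card first sat about 1.3 mm left of centre in the top view, so I moved it 1.2 mm right and reseated it. It is now within about 0.3 mm in the top view. The scene view was a rougher check because the gripper hides part of the card.
- **Press:** The push on the plate averaged 4.9 N, which means about 4.2 mm of travel. The tool's own movement since touching the face suggests 4.4 mm.
- **Ledge and fit:** The card's foot rests on the ledge with about 2.8 N. The tool's tilt matches the reader's panel within about 0.2°. Fits of the small plate face itself were noisier, up to 0.4° off.
- **Other things:** The timer and tape roll look unmoved in the last pictures. I never touched the code reader but did not check it separately.

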